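Set the barrel tumbler to fast and start it

ROBOT

A 6-joint arm with a two-finger parallel gripper is mounted at the origin on the work surface. World frame = base frame: x ahead of the robot, y to its left, z up, the work surface at z = 0. Lengths are in m, angles in degrees, forces in N, time in s.
With the tool pointing down it reaches from about 0.4 to 0.825 m from the base axis. Payload 7 kg.
Tool frame: the origin (TCP) lies between the finger pads; the fingertips stand 19 mm ahead of it and the grasp point (between the pads) is the TCP; z points along the fingers, y is the line along which they close (so a half turn about z gives the same grasp; the last joint's range is limited). The gripper opens to 88 mm and grips with 3 to 60 N. Pads are 19 mm wide; open, the fingers measure 130 mm over their backs; the gripper's body (78 mm by 193 mm) begins 47 mm behind the grasp point.
Start: joints at [80.105, 20.546, 0.682, 0, -70.136, -16.507], TCP at [0.3, 0.605, 0.219] pointing down, gripper open.
Joint ranges: [-176.03, 176.03], [-82.01, 121.73], [-58.28, 71.71], [-173.87, 95.51], [-174.79, -0.11], [-173.66, 173.66]. Speed limits (degrees/s): [136.94, 136.94, 172.46, 180, 180, 180].

INTERFACE

Orientations are given as [roll, pitch, yaw] about the fixed x, y, z axes, in that order (R = Rz(yaw) Ry(pitch) Rx(roll)).
In Python, from plant import get_obs, snapshot, close_job, spot_in, spot_point gives the robot as it stands.
- The arm moves only by the tool play_rows, never from a script. Its argument "plan" is a list of rows, each a list of 6 numbers: the shift along the tool's x, y, z in cm, then the turn, a rotation vector about the tool's x, y, z in degrees. A call has 1 to 20 rows; each row shifts and turns the commanded pose from where the row before left it, along the tool's axes as they then stand; what a row does not reach is not made up. A row lasts 1/12 s, in which the tool goes at most 41.7 mm and 7.16 degrees, less where a joint would pass 70% of its speed; a pose out of reach is approached as far as the arm can. A call is refused whole if a number of a shift passes 4.17 or a number of a turn 7.16, either way. A call with a gripper value outside its range is refused whole. "grip" is the finger opening in cm, from 0 to 8.76, set as the call begins (left out, the last holds). The fingers move at their own pace and stop on an object; the grip force is fixed at half the most. Time passes only in rows, so rows that do not move let the fingers close. It gives the time, the measured TCP pose, the force, the opening and the grip force at its end, in the units of the state.
- get_obs(): the state, without advancing time (a new reading comes with each control period).
- snapshot(name): name is "scene" or "top" or "wrist"; returns a dict with "frame" (420x560x3 uint8, red, green, blue), "fx", "fy", "cx", "cy" (pixels), "k1" (the pictures are not rectified: a ray, as slopes to the right and down, at radius r is drawn at 1 + k1 r^2 times it, then the intrinsics apply), "position" and "attitude" of the camera in the world. Camera axes: x right, y down, z forward; pixel columns grow to the right and rows downward; lengths in m; the calibration is good to about 2 mm. A picture is of the moment at which its call begins. There is no depth.
- close_job(): hands the job in; it is judged then, once.
Trained networks look in the newest picture that a camera, given by its name, has taken for a name from the list of things; names that differ only in an ending like _2 or _b are one class to them, and where a whole thing is asked for, a point or a joint stands for the part that bears it (a point fixed in the world has none). Each returns a list of dicts, best first, with "score" (0 to 1); they miss things now and then, are a little off and sometimes report something else, mostly with a low value. They report only what shows in the picture. A call takes as long as a camera call. They do not tell look-alikes from the thing itself.
- spot_in(camera, thing): "position" ([x, y, z] in m, in world coordinates, good to about 4 mm: the middle of the surface that is visible of it).
- spot_point(camera, thing): "position" ([x, y, z] in m, in world coordinates, good to about 4 mm: a listed point, or the origin of a listed thing).
The state is a dict: "clock": time; "joint_pos": joint angles; "qvel": joint speeds; "tau": joint torques, N m; "tool_pos": TCP position; "orientation": TCP orientation; "force": force on the tool from outside, world axes, zero at the start; "moment": the same for the moment, N m; "opening": finger opening in m; "gripper_force": force on a finger pad.
Only numpy, scipy, OpenCV 4.12 (cv2) and the standard library are available. Lean on these libraries where they do the work, as an engineer would, in place of code of your own. Each camera call takes 0.05 s, during which the arm holds its last target. There are 200 camera calls.

TASK

Start the barrel tumbler at its fast speed: push the black lever on its deck away from the robot along the slot, past the first (slow) notch and fully home in the last (fast) one, without gripping it. Then press the round start button on the separate grey box all the way down and let it come back up. Leave the block, jar and pliers where they are.

Things in the scene. Friction and masses are not known exactly. Their poses are not given: they have to be found in the camera images.
- tumbler: Grey machine fixed to the bench. Origin on the bench under the slot's middle; x = the lever's sliding direction, roughly away from the robot; z up. Base x -85..85, y -80..230 mm. Flat aluminium deck with the slot: x -80..80, y -75..70, top 70 mm above the bench. Black barrel along y: 80 mm diameter, y 82..226, top 152 mm above the bench.
- speed_lever (a joint): Lever travel along the tumbler's +x, in m: 0 off (start), 0.030 slow notch, 0.060 fast notch at the end stop. A sprung detent draws it into the nearest of the three and holds it there: about 8 N to leave off and again to leave slow; let go short of 0.043 it falls back to slow, beyond 0.048 it snaps forward to fast by itself.
- lever_top (a point): Middle of the top of the lever's near half. The lever is an upright black handle, 36 mm wide (y), lower edge 78 mm above the bench: near half 8 mm thick (x), top at 120 mm; far half 8 mm thick, top at 112 mm. The pushed near face is 4 mm to the tumbler's -x of this point, which is at tumbler x = -34 mm + joint value, y = 0. Fingers pressing both halves at once count as gripping.
- station: Grey start box bolted to the bench, 84 x 84 mm and 46 mm high, with a round button on top. Origin at the middle of its underside.
- start_top (a point): Centre of the top of the round start button, 34 mm across, on the station.
- start (a joint): How far the start button is pressed, in m: 0 up, 0.006 fully down (about 5 N); it springs back when let go.
- bench_block: Loose steel block 62 x 62 x 50 mm, 0.9 kg, a bystander. Origin at the middle of its underside.
- shot_jar: Loose glass jar, 66 mm across, 85 mm high, with a steel cap, a bystander. Origin at the middle of its underside.
- pliers: Loose pliers with orange handles, 130 mm long, 14 mm high, lying flat near the robot, a bystander. Origin at the pivot.
Not all that is in view belongs to the job. What is shaped like the station but blue is not meant.

How it is judged:
By the outcome, as a careful person would: the job done as asked, in the order asked, and still so for the second after the job is handed in, with the robot touching nothing.
It also fails if it takes over 42 s, if anything falls off the work surface, if the arm or the gripper's body presses on something with over 40 N, if the wrist force passes 120 N, or if a joint passes its speed limit or range.

## Working session

There is one attempt and no reset: what is moved stays moved. The work goes in short steps, Python scripts to look and compute and a tool call to move; the robot and the scene stay as the last step left them, time stands still between calls to the robot, and variables do not carry over. Pictures are saved under pics/ and viewed, at most 10 in all, crops included, and the job is handed in when it is done.

Besides the shell and the picture viewer there is one more tool, called in YAML: its name, and indented under it one key for each argument. play_rows: Moves the arm, as the interface text tells. Its arguments: {"type":"object","properties":{"plan":{"type":"array","items":{"type":"array","items":{"type":"number"}}},"grip":{"type":"number"}},"required":["plan"]}

```bash
mkdir -p pics
cat > h.py <<'E'
import numpy as np, cv2
from plant import *
def snap(n,f=None):
    s=snapshot(n)
    if f: cv2.imwrite('pics/'+f,s['frame'][:,:,::-1])
    return s
def spots(cam,names):
    for n in names:
        for fn in (spot_in,spot_point):
            try: print(cam,n,fn.__name__,[(np.round(d['position'],3).tolist(),round(d['score'],2)) for d in fn(cam,n)[:4]])
            except Exception as e: print(n,fn.__name__,e)
E
python3 - <<'E'
from h import *
a=snap('scene','s1.png');b=snap('top','t1.png')
for k in ('position','attitude','fx','k1'): print(a[k],b[k])
for c in('scene','top'):
    spots(c,['lever_top','start_top','station','tumbler','bench_block','shot_jar','pliers'])
o=get_obs();print(o['clock'],o['tool_pos'],o['orientation'],o['force'])
E
```

```text
[1.0208836  0.57652462 0.96543496] [0.40905588 0.05303079 0.96869981]
[-139.78854536    0.78641854  133.85170329] [-175.26168054    0.54187782  -88.72231569]
461.22230015159835 379.5912754372827
-0.11305867620933048 -0.022891267625744754
scene lever_top call [([0.521, -0.005, 0.101], 0.47)]
scene lever_top call [([0.514, -0.011, 0.118], 0.51)]
scene start_top call [([0.348, 0.407, 0.065], 0.62), ([0.638, -0.243, 0.061], 0.54), ([0.489, 0.396, 0.066], 0.45)]
scene start_top call [([0.488, 0.395, 0.068], 0.68), ([0.343, 0.409, 0.064], 0.63), ([0.514, -0.012, 0.118], 0.27)]
scene station call [([0.357, 0.408, 0.048], 0.7), ([0.501, 0.397, 0.043], 0.66)]
scene station call [([0.341, 0.406, 0.007], 0.9), ([0.485, 0.391, -0.002], 0.63)]
scene tumbler call [([0.542, 0.111, 0.066], 0.8)]
scene tumbler call [([0.544, -0.001, -0.004], 0.64)]
scene bench_block call []
scene bench_block call [([0.453, -0.268, 0.002], 0.94), ([0.485, 0.393, 0.066], 0.73)]
scene shot_jar call [([0.635, -0.246, 0.062], 0.66)]
scene shot_jar call [([0.627, -0.263, 0.002], 0.73)]
scene pliers call [([0.361, -0.113, 0
[... 317 characters left out ...]
, 0.068], 0.65)]
top station call [([0.342, 0.397, 0.048], 0.82), ([0.483, 0.384, 0.048], 0.76)]
top station call [([0.484, 0.394, -0.0], 0.95), ([0.34, 0.408, 0.002], 0.65)]
top tumbler call [([0.51, 0.072, 0.071], 0.87)]
top tumbler call [([0.543, 0.004, -0.0], 0.91)]
top bench_block call [([0.452, -0.26, 0.052], 0.79)]
top bench_block call [([0.456, -0.265, 0.005], 0.92)]
top shot_jar call [([0.621, -0.25, 0.085], 0.69)]
top shot_jar call [([0.629, -0.258, 0.002], 0.95)]
top pliers call [([0.36, -0.12, 0.009], 0.6)]
top pliers call [([0.36, -0.102, -0.004], 0.96)]
1.5 [0.30013244 0.60454182 0.21936313] [ 1.79997116e+02  8.49153365e-04 -2.64017906e+01] [ 0.36990384  0.10977893 -0.15132676]
```

View pics/s1.png

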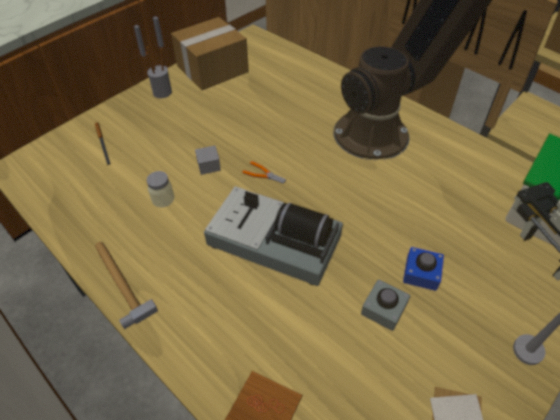

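View pics/t1.png

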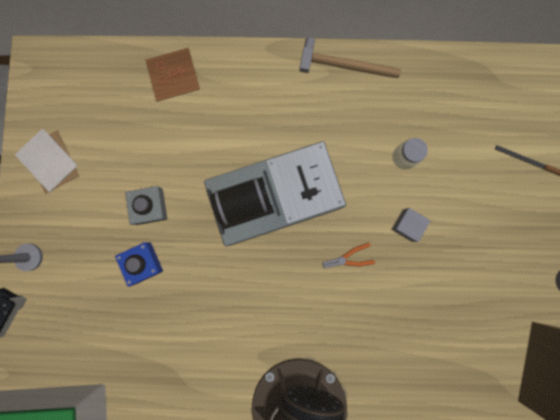

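Scene picture: grey station at (387,300), blue decoy at (427,262), lever at (251,200). In the top picture: grey station (142,205), blue (135,265), lever (310,192), jar (413,150), block (411,225), pliers (345,260). Start-button candidates are the grey box (chosen), the blue box, and the jar cap. Lever candidates are the black knob on the deck (chosen) and the barrel. I'll check the choice in one crop.

```bash
cat >> h.py <<'E'
from scipy.spatial.transform import Rotation as Ro
def pix2w(s,u,v,z):
    d=np.array([[[u,v]]],float);K=np.array([[s['fx'],0,s['cx']],[0,s['fy'],s['cy']],[0,0,1]])
    x,y=cv2.undistortPoints(d,K,np.array([s['k1'],0,0,0]))[0,0]
    r=Ro.from_euler('xyz',s['attitude'],degrees=True).apply([x,y,1]);p=np.array(s['position'])
    return p+r*(z-p[2])/r[2]
E
python3 - <<'E'
from h import *
s=snap('top');f=s['frame'][:,:,::-1]
a=cv2.resize(f[130:260,195:355],None,fx=4,fy=4,interpolation=cv2.INTER_CUBIC)
b=cv2.resize(f[175:295,105:175],None,fx=2,fy=2,interpolation=cv2.INTER_CUBIC)
o=np.zeros((520,785,3),np.uint8);o[:,:640]=a;o[:240,645:785]=b
cv2.imwrite('pics/c1.png',o)
for u,v in [(325,142),(345,205),(267,159),(142,205),(135,265)]:print(u,v,pix2w(s,u,v,.07))
E
```

```text
325 142 [ 0.64472242 -0.04807072  0.07      ]
345 205 [ 0.49329826 -0.0972863   0.07      ]
267 159 [0.60026845 0.09068627 0.07      ]
142 205 [0.48292262 0.38708426 0.07      ]
135 265 [0.3403088  0.39655828 0.07      ]
```

View pics/c1.png

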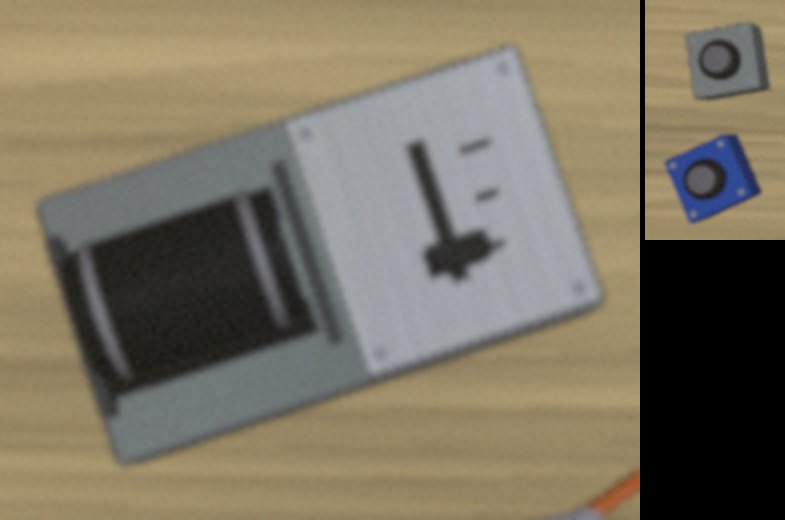

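The crop shows the lever at crop (455,255), at the near end of its slot with two notch marks, on the aluminium deck. The grey box with the dark button is at (720,60) and the blue look-alike at (705,180). Deck edges give a tumbler yaw of about 18.5°. Origin is about (0.5435, 0.001) and lever_top about (0.512, -0.011). I'm moving to above the spot short of the lever, with fingers closing.

play_rows:
  plan:
    - [2.43, 2.68, 0, 0, 0, 0]
    - [2.43, 2.68, 0, 0, 0, 0]
    - [2.43, 2.68, 0, 0, 0, 0]
    - [2.43, 2.68, 0, 0, 0, 0]
    - [2.43, 2.68, 0, 0, 0, 0]
    - [2.43, 2.68, 0, 0, 0, 0]
    - [2.43, 2.68, 0, 0, 0, 0]
    - [2.43, 2.68, 0, 0, 0, 0]
    - [2.43, 2.68, 0, 0, 0, 0]
    - [2.43, 2.68, 0, 0, 0, 0]
    - [2.43, 2.68, 0, 0, 0, 0]
    - [2.43, 2.68, 0, 0, 0, 0]
    - [2.43, 2.68, 0, 0, 0, 0]
    - [2.43, 2.68, 0, 0, 0, 0]
    - [2.43, 2.68, 0, 0, 0, 0]
    - [2.43, 2.68, 0, 0, 0, 0]
    - [2.43, 2.68, 0, 0, 0, 0]
    - [2.43, 2.68, 0, 0, 0, 0]
  grip: 0

```text
clock: 3.05
tool_pos: [0.4776, -0.0238, 0.2198]
orientation: [-180.0, -0.0, -26.4]
force: [0.9, 1.1, -0.4]
opening: 0.0007
gripper_force: 0.0
```

play_rows:
  plan:
    - [0, 0, 0, 0, 0, -5.6]
    - [0, 0, 0, 0, 0, -5.6]
    - [0, 0, 0, 0, 0, -5.6]
    - [0, 0, 0, 0, 0, -5.6]
    - [0, 0, 0, 0, 0, -5.6]
    - [0, 0, 0, 0, 0, -5.6]
    - [0, 0, 0, 0, 0, -5.6]
    - [0, 0, 0, 0, 0, -5.6]
    - [0, 0, 0, 0, 0, 0]
    - [0, 0, 0, 0, 0, 0]

```text
clock: 3.88
tool_pos: [0.4774, -0.022, 0.2195]
orientation: [-180.0, -0.0, 18.2]
force: [-0.2, -1.3, 0.1]
opening: 0.0006
gripper_force: 0.0
```

Run:
```python
from h import *
snap('wrist','w1.png')
spots('wrist',['lever_top','tumbler'])
o=get_obs();print(o['clock'],o['tool_pos'],o['orientation'],o['force'],o['opening'],o['joint_pos'])
```

```text
wrist lever_top call [([0.518, -0.009, 0.106], 0.63)]
wrist lever_top call [([0.511, -0.009, 0.119], 0.7)]
wrist tumbler call [([0.529, 0.07, 0.07], 0.62)]
wrist tumbler call [([0.549, 0.001, -0.002], 0.91)]
4.1333 [ 0.47744506 -0.02200599  0.219404  ] [ 1.79999349e+02 -5.48326042e-03  1.83152682e+01] [-0.61019239  0.13881677  0.77149243] 0.0008538140608012731 [ 2.10210362e+01  1.65542102e+00 -2.32874740e+01  1.00320158e-03
 -6.50516586e+01  8.72938088e+01]
```

View pics/w1.png

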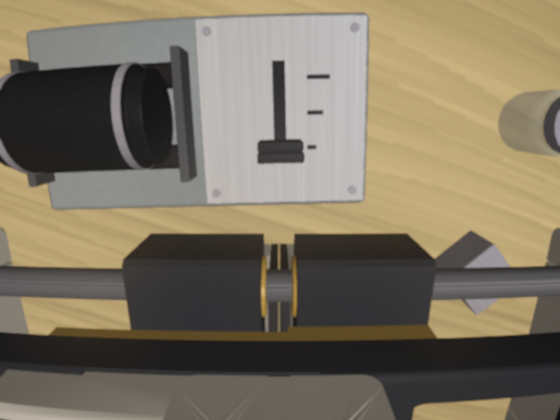

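The wrist view shows the slot vertical at column 280, lever (280,152) at its near end, and the closed fingers centred on column 280. They are aligned and about 2 cm short of the lever. Descending, then pushing.

play_rows:
  plan:
    - [0, 0, 1.72, 0, 0, 0]
    - [0, 0, 1.72, 0, 0, 0]
    - [0, 0, 1.72, 0, 0, 0]
    - [0, 0, 1.72, 0, 0, 0]
    - [0, 0, 1.72, 0, 0, 0]
    - [0, 0, 1.72, 0, 0, 0]
    - [0, 0, 0, 0, 0, 0]
    - [0, 0, 0, 0, 0, 0]

```text
clock: 4.8
tool_pos: [0.477, -0.0222, 0.1158]
orientation: [180.0, 0.1, 18.4]
force: [1.3, 0.7, 0.1]
opening: 0.0001
gripper_force: 0.0
```

play_rows:
  plan:
    - [0.5, 0, 0, 0, 0, 0]
    - [0.5, 0, 0, 0, 0, 0]
    - [0.5, 0, 0, 0, 0, 0]
    - [0.5, 0, 0, 0, 0, 0]
    - [0.5, 0, 0, 0, 0, 0]
    - [0.3, 0, 0, 0, 0, 0]
    - [0, 0, 0, 0, 0, 0]

```text
clock: 5.38
tool_pos: [0.5048, -0.0129, 0.1162]
orientation: [180.0, -0.0, 18.4]
force: [-0.4, 0.5, 0.9]
opening: 0.0006
gripper_force: 0.0
```

Run:
```python
from h import *
snap('wrist','w2.png');snap('top')
spots('wrist',['lever_top']);spots('top',['lever_top'])
```

```text
wrist lever_top call [([0.519, -0.005, 0.107], 0.62), ([0.468, -0.242, 0.017], 0.62)]
wrist lever_top call [([0.512, -0.008, 0.118], 0.84)]
top lever_top call []
top lever_top call [([0.63, -0.26, 0.002], 0.25)]
```

View pics/w2.png

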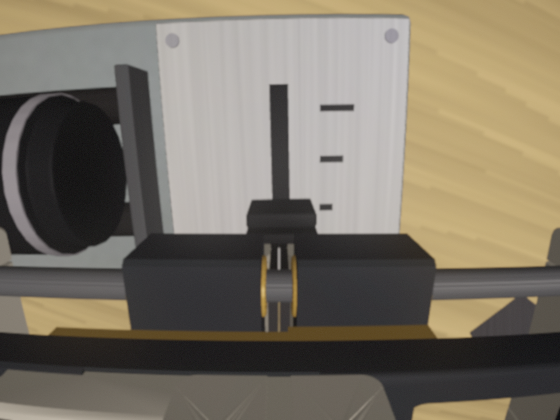

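The lever (280,220) is still at the off mark and the fingers are just behind it. I'll push on in small steps.

play_rows:
  plan:
    - [0.3, 0, 0, 0, 0, 0]
    - [0.3, 0, 0, 0, 0, 0]
    - [0, 0, 0, 0, 0, 0]

```text
clock: 5.93
tool_pos: [0.5104, -0.0111, 0.1163]
orientation: [180.0, -0.0, 18.4]
force: [-0.3, -0.0, 0.3]
opening: 0.0002
gripper_force: 0.0
```

play_rows:
  plan:
    - [0.3, 0, 0, 0, 0, 0]
    - [0.3, 0, 0, 0, 0, 0]
    - [0, 0, 0, 0, 0, 0]

```text
clock: 6.18
tool_pos: [0.516, -0.0092, 0.1161]
orientation: [180.0, -0.0, 18.4]
force: [0.6, 1.0, 0.6]
opening: 0.0002
gripper_force: 0.0
```

Run:
```python
from h import *
snap('wrist','w3.png')
spots('wrist',['lever_top'])
print(get_obs()['force'])
```

```text
wrist lever_top call [([0.524, -0.007, 0.097], 0.57)]
wrist lever_top call [([0.514, -0.009, 0.117], 0.73)]
[ 0.1486018  -0.26439296  0.27227904]
```

View pics/w3.png

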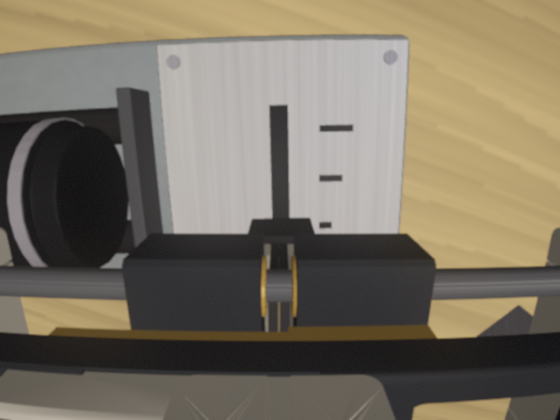

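```bash
cat >> h.py <<'E'
def proj(s,P):
    K=np.array([[s['fx'],0,s['cx']],[0,s['fy'],s['cy']],[0,0,1]])
    R=Ro.from_euler('xyz',s['attitude'],degrees=True).inv();t=R.apply(-np.array(s['position']))
    return cv2.projectPoints(np.array(P,float).reshape(-1,1,3),R.as_rotvec(),t,K,np.array([s['k1'],0,0,0]))[0][:,0].round(0)
E
python3 - <<'E'
from h import *
s=snap('wrist');print(s['position'],s['attitude'])
o=get_obs();T=np.array(o['tool_pos']);R=Ro.from_euler('xyz',o['orientation'],degrees=True)
print('TCP,tip',proj(s,[T,T+R.apply([0,0,.019]),T+R.apply([.0095,0,.019]),T+R.apply([.0095,0,0])]))
print('deck corners',[pix2w(s,u,v,.07) for u,v in[(160,47),(407,40)]])
print('marks',[pix2w(s,u,v,.07).round(4) for u,v in[(325,225),(330,178),(337,128),(279,107)]])
print('lever far top edge',[pix2w(s,u,v,.112).round(4) for u,v in[(250,221),(312,221)]],[pix2w(s,u,v,.12).round(4) for u,v in[(250,235),(312,235)]])
E
```

```text
[0.57943822 0.01216222 0.2811857 ] [ 1.65261411e+02 -2.57706734e-02 -7.16292930e+01]
TCP,tip [[279. 255.]
 [279. 242.]
 [279. 226.]
 [279. 238.]]
deck corners [array([0.59643168, 0.08929464, 0.07      ]), array([ 0.64485815, -0.04369713,  0.07      ])]
marks [array([ 0.5261, -0.0367,  0.07  ]), array([ 0.5553, -0.0291,  0.07  ]), array([ 0.5848, -0.0227,  0.07  ]), array([0.5853, 0.0138, 0.07  ])]
lever far top edge [array([0.5267, 0.0098, 0.112 ]), array([ 0.5366, -0.02  ,  0.112 ])] [array([0.5224, 0.0078, 0.12  ]), array([ 0.5319, -0.0209,  0.12  ])]
```

play_rows:
  plan:
    - [0.3, 0, 0, 0, 0, 0]
    - [0.3, 0, 0, 0, 0, 0]

```text
clock: 6.55
tool_pos: [0.5212, -0.0075, 0.1162]
orientation: [180.0, -0.0, 18.4]
force: [-0.5, -0.2, -0.1]
opening: 0.0004
gripper_force: 0.0
```

Run:
```python
from h import *
snap('wrist','w4.png')
spots('wrist',['lever_top'])
o=get_obs();print(o['force'],o['tool_pos'],o['moment'],o['tau'])
```

```text
wrist lever_top call [([0.526, -0.005, 0.09], 0.95)]
wrist lever_top call [([0.513, -0.012, 0.116], 0.87)]
[ 1.37060195 -0.39294767  0.05844834] [ 0.52132162 -0.00740392  0.11611437] [-0.05061517 -0.00564582 -0.03026745] [ 2.56610761e-02 -4.10070240e+01  2.47671801e+01  5.80588192e+00
  1.01075219e-01  1.87418307e-03]
```

View pics/w4.png

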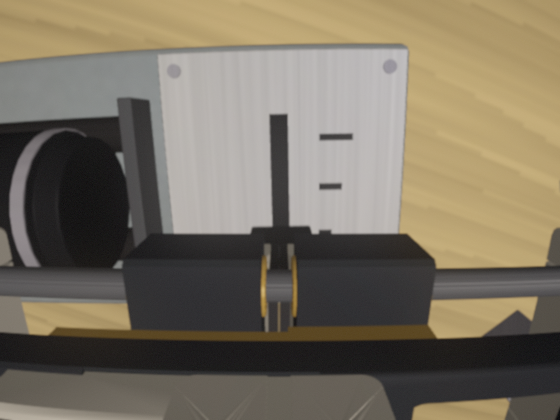

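The lever still sits at the off mark (325,232) although the reported TCP has passed its near face with no force. I'll look at a zoom from both cameras.

Run:
```python
from h import *
s=snap('scene');f=s['frame'][:,:,::-1]
o=get_obs();T=np.array(o['tool_pos']);R=Ro.from_euler('xyz',o['orientation'],degrees=True)
print('scene TCP, tip, lever',proj(s,[T,T+R.apply([0,0,.019]),[.511,-.01,.12]]))
a=cv2.resize(f[140:240,190:290],(590,590),interpolation=cv2.INTER_CUBIC)
w=snap('wrist')['frame'][:,:,::-1]
b=cv2.resize(w[215:335,250:310],(200,400),interpolation=cv2.INTER_CUBIC);b=np.clip(b.astype(float)*2,0,255)
m=np.zeros((590,795,3));m[:,:590]=np.clip(a*1.4,0,255);m[:400,595:]=b
cv2.imwrite('pics/m1.png',m)
```

```text
scene TCP, tip, lever [[250. 196.]
 [250. 201.]
 [252. 192.]][ WARN:0@0.572] global loadsave.cpp:1063 imwrite_ Unsupported depth image for selected encoder is fallbacked to CV_8U.
```

View pics/m1.png

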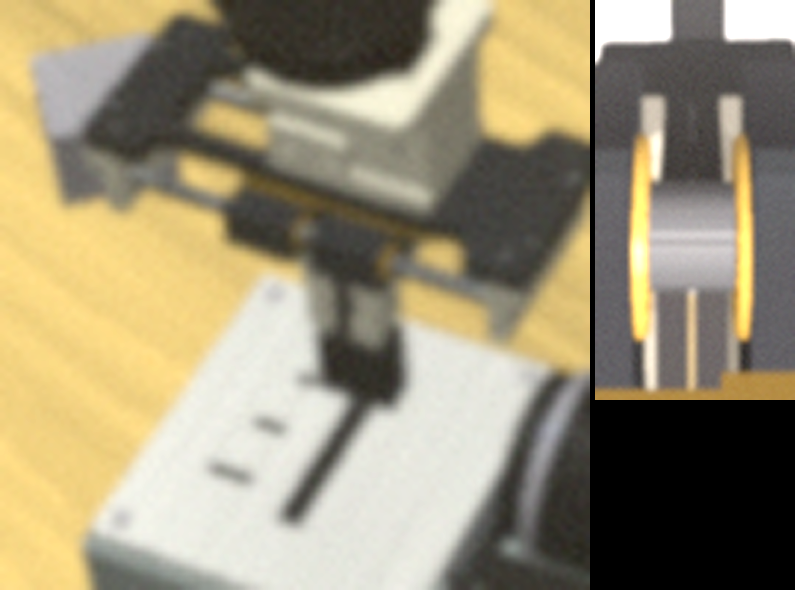

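Run:
```python
from h import *
s=snap('wrist')
u=np.array([np.cos(np.radians(18.4)),np.sin(np.radians(18.4)),0])
print('far edge w4',pix2w(s,280,227,.112))
for q in (0,.01,.015,.02,.03):
    L=np.array([.511,-.010,.12])+u*q
    print(q,'neartop',proj(s,[L-u*.004,L+u*.004,L+u*.004-[0,0,.008],L+u*.012-[0,0,.008]]).tolist())
```

```text
far edge w4 [ 0.53418082 -0.00371359  0.112     ]
0 neartop [[277.0, 284.0], [277.0, 270.0], [277.0, 263.0], [277.0, 249.0]]
0.01 neartop [[277.0, 266.0], [277.0, 251.0], [277.0, 245.0], [277.0, 231.0]]
0.015 neartop [[277.0, 257.0], [277.0, 242.0], [277.0, 236.0], [277.0, 221.0]]
0.02 neartop [[277.0, 247.0], [277.0, 232.0], [277.0, 227.0], [277.0, 212.0]]
0.03 neartop [[277.0, 228.0], [277.0, 212.0], [277.0, 208.0], [277.0, 192.0]]
```

play_rows:
  plan:
    - [0.4, 0, 0, 0, 0, 0]
    - [0.4, 0, 0, 0, 0, 0]

```text
clock: 7.02
tool_pos: [0.5289, -0.0049, 0.1163]
orientation: [180.0, -0.0, 18.4]
force: [0.0, 0.9, -0.2]
opening: 0.0003
gripper_force: 0.0
```

play_rows:
  plan:
    - [0.4, 0, 0, 0, 0, 0]
    - [0.4, 0, 0, 0, 0, 0]

```text
clock: 7.18
tool_pos: [0.5368, -0.0023, 0.1162]
orientation: [180.0, -0.0, 18.4]
force: [-0.1, 0.0, -0.6]
opening: 0.0003
gripper_force: 0.0
```

Run:
```python
from h import *
s=snap('scene','s2.png');w=snap('wrist')
spots('scene',['lever_top','tumbler']);spots('wrist',['lever_top'])
o=get_obs();print(o['force'],o['tool_pos'],o['clock'])
f=s['frame'][:,:,::-1]
a=cv2.resize(f[150:230,200:280],(400,400),interpolation=cv2.INTER_CUBIC)
b=cv2.resize(w['frame'][100:300,200:400,::-1],(395,395),interpolation=cv2.INTER_CUBIC)
m=np.zeros((400,800,3),np.uint8);m[:,:400]=np.clip(a*1.4,0,255);m[:395,405:]=np.clip(b*1.8,0,255)
cv2.imwrite('pics/m2.png',m)
```

```text
scene lever_top call [([0.521, 0.004, 0.093], 0.55)]
scene lever_top call []
scene tumbler call [([0.543, 0.114, 0.069], 0.66)]
scene tumbler call [([0.546, 0.001, -0.002], 0.85)]
wrist lever_top call [([0.524, -0.005, 0.092], 0.58)]
wrist lever_top call [([0.548, 0.0, -0.001], 0.22)]
[0.1155963  0.46856076 0.06195285] [ 0.53608463 -0.00250796  0.11615708] 7.5833
```

View pics/m2.png

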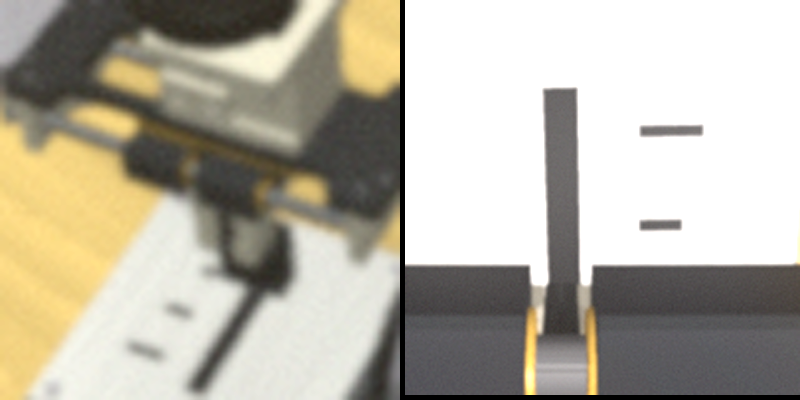

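The right view shows only the slot, the slow and fast marks and the fingertips; the lever is hidden under the gripper. The left view shows it still at the off mark with the fingers over its top. With zero contact force and tips drawn at row ~244, the closed fingers evidently passed just over the lever, so the tips sit higher than I assumed. I'll go up, back off, turn 90° so the body stays clear of the barrel, and come in lower.

play_rows:
  plan:
    - [0, 0, -2, 0, 0, 0]
    - [0, 0, -2, 0, 0, 0]
    - [-1.8, 0, 0, 0, 0, 0]
    - [-1.8, 0, 0, 0, 0, 0]
    - [-1.8, 0, 0, 0, 0, 0]
    - [-1.8, 0, 0, 0, 0, 0]
    - [0, 0, 0, 0, 0, 6.92]
    - [0, 0, 0, 0, 0, 6.92]
    - [0, 0, 0, 0, 0, 6.92]
    - [0, 0, 0, 0, 0, 6.92]
    - [0, 0, 0, 0, 0, 6.92]
    - [0, 0, 0, 0, 0, 6.92]
    - [0, 0, 0, 0, 0, 6.92]
    - [0, 0, 0, 0, 0, 6.92]
    - [0, 0, 0, 0, 0, 6.92]
    - [0, 0, 0, 0, 0, 6.92]
    - [0, 0, 0, 0, 0, 6.92]
    - [0, 0, 0, 0, 0, 6.92]
    - [0, 0, 0, 0, 0, 6.92]
    - [0, 0, 0, 0, 0, 0]

```text
clock: 9.25
tool_pos: [0.4678, -0.0252, 0.1562]
orientation: [-180.0, 0.0, -71.9]
force: [0.6, -0.8, 0.6]
opening: 0.0003
gripper_force: 0.0
```

Run:
```python
from h import *
for c in('scene','top','wrist'): snap(c); spots(c,['lever_top'])
o=get_obs();print(o['tool_pos'],o['orientation'],o['clock'],o['opening'])
```

```text
scene lever_top call [([0.523, -0.003, 0.105], 0.72)]
scene lever_top call [([0.514, -0.012, 0.12], 0.62)]
top lever_top call []
top lever_top call []
wrist lever_top call [([0.517, -0.017, 0.109], 0.66)]
wrist lever_top call [([0.513, -0.007, 0.116], 0.95)]
[ 0.46792592 -0.02517066  0.15615305] [ 1.79999747e+02  1.03500786e-03 -7.15088069e+01] 9.7 0.00031794912158711184
```

Lever confirmed at off (0.513, -0.009). Descending, then pushing along tool -y.

play_rows:
  plan:
    - [0, 0, 1.4, 0, 0, 0]
    - [0, 0, 1.4, 0, 0, 0]
    - [0, 0, 1.4, 0, 0, 0]
    - [0, 0, 1.4, 0, 0, 0]
    - [0, 0, 0, 0, 0, 0]

```text
clock: 10.12
tool_pos: [0.4662, -0.0256, 0.0979]
orientation: [179.8, 0.0, -71.6]
force: [-0.3, -0.8, -0.7]
opening: -0.0
gripper_force: 0.0
```

play_rows:
  plan:
    - [0, -0.6, 0, 0, 0, 0]
    - [0, -0.6, 0, 0, 0, 0]
    - [0, -0.4, 0, 0, 0, 0]
    - [0, -0.4, 0, 0, 0, 0]
    - [0, -0.4, 0, 0, 0, 0]
    - [0, 0, 0, 0, 0, 0]

```text
clock: 10.62
tool_pos: [0.4918, -0.0172, 0.1005]
orientation: [-179.9, -0.0, -71.5]
force: [0.3, 1.1, 0.5]
opening: 0.0003
gripper_force: 0.0
```

play_rows:
  plan:
    - [0, -0.4, 0, 0, 0, 0]
    - [0, -0.4, 0, 0, 0, 0]
    - [0, -0.4, 0, 0, 0, 0]

```text
clock: 10.87
tool_pos: [0.4995, -0.0147, 0.0996]
orientation: [179.7, 0.0, -71.6]
force: [-9.5, -2.1, 5.2]
opening: 0.0005
gripper_force: 4.4
```

Contact: -9.5 N along the push. Pushing on.

play_rows:
  plan:
    - [0, -0.5, 0, 0, 0, 0]
    - [0, -0.5, 0, 0, 0, 0]
    - [0, -0.5, 0, 0, 0, 0]
    - [0, -0.5, 0, 0, 0, 0]
    - [0, -0.5, 0, 0, 0, 0]

```text
clock: 11.28
tool_pos: [0.5258, -0.0059, 0.1002]
orientation: [179.9, -0.0, -71.6]
force: [-8.7, -3.2, 6.6]
opening: 0.0004
gripper_force: 4.8
```

play_rows:
  plan:
    - [0, -0.4, 0, 0, 0, 0]
    - [0, -0.4, 0, 0, 0, 0]
    - [0, -0.4, 0, 0, 0, 0]
    - [0, -0.4, 0, 0, 0, 0]

```text
clock: 11.62
tool_pos: [0.5409, -0.0008, 0.0999]
orientation: [179.9, 0.0, -71.6]
force: [-0.4, 0.3, 0.1]
opening: 0.0004
gripper_force: 0.0
```

play_rows:
  plan:
    - [0, -0.4, 0, 0, 0, 0]
    - [0, -0.4, 0, 0, 0, 0]

```text
clock: 11.78
tool_pos: [0.5497, 0.002, 0.1004]
orientation: [-179.9, -0.0, -71.6]
force: [0.3, -0.3, 0.2]
opening: 0.0004
gripper_force: 0.0
```

play_rows:
  plan:
    - [0, -0.3, 0, 0, 0, 0]
    - [0, -0.3, 0, 0, 0, 0]

```text
clock: 11.95
tool_pos: [0.5521, 0.0028, 0.0997]
orientation: [179.7, 0.0, -71.6]
force: [-14.9, -3.5, 8.4]
opening: 0.0004
gripper_force: 7.3
```

Run:
```python
from h import *
for c in('scene','wrist'): snap(c); spots(c,['lever_top'])
o=get_obs();print(o['tool_pos'],o['force'],o['clock'])
```

```text
scene lever_top call [([0.576, 0.024, 0.1], 0.71)]
scene lever_top call [([0.571, 0.01, 0.118], 0.66)]
wrist lever_top call [([0.579, -0.001, 0.098], 0.63)]
wrist lever_top call []
[0.55193671 0.00268408 0.09954149] [-7.85040082 -2.14963731  3.06943502] 12.25
```

The lever moved 61 mm to (0.571, 0.010), against the end stop. Backing off, going up, and crossing to the grey station.

play_rows:
  plan:
    - [0, 1.5, 0, 0, 0, 0]
    - [0, 1.5, 0, 0, 0, 0]
    - [0, 0, -3, 0, 0, 0]
    - [0, 0, -3, 0, 0, 0]
    - [0, 0, -3, 0, 0, 0]
    - [0, 0, -3, 0, 0, 0]

```text
clock: 12.75
tool_pos: [0.5259, -0.0058, 0.2218]
orientation: [-180.0, -0.0, -71.6]
force: [0.9, 1.7, -0.4]
opening: 0.0005
gripper_force: 0.0
```

play_rows:
  plan:
    - [-3.26, -0.76, 0, 0, 0, 0]
    - [-3.26, -0.76, 0, 0, 0, 0]
    - [-3.26, -0.76, 0, 0, 0, 0]
    - [-3.26, -0.76, 0, 0, 0, 0]
    - [-3.26, -0.76, 0, 0, 0, 0]
    - [-3.26, -0.76, 0, 0, 0, 0]
    - [-3.26, -0.76, 0, 0, 0, 0]
    - [-3.26, -0.76, 0, 0, 0, 0]
    - [-3.26, -0.76, 0, 0, 0, 0]
    - [-3.26, -0.76, 0, 0, 0, 0]
    - [-3.26, -0.76, 0, 0, 0, 0]
    - [-3.26, -0.76, 0, 0, 0, 0]
    - [0, 0, 0, 0, 0, 0]
    - [0, 0, 0, 0, 0, 0]

```text
clock: 13.92
tool_pos: [0.4882, 0.396, 0.2194]
orientation: [180.0, -0.0, -71.4]
force: [-0.9, -0.2, -0.3]
opening: 0.0005
gripper_force: 0.0
```

Run:
```python
from h import *
w=snap('wrist');spots('wrist',['start_top','station'])
snap('scene');spots('scene',['lever_top','start_top']);t=snap('top');spots('top',['lever_top'])
o=get_obs();print(o['tool_pos'],o['orientation'],o['force'],o['clock'])
f=t['frame'][:,:,::-1]
m=np.zeros((420,790,3),np.uint8);m[:,:560]=w['frame'][:,:,::-1];m[:220,570:790]=cv2.resize(f[130:240,250:360],(220,220),interpolation=cv2.INTER_CUBIC)
cv2.imwrite('pics/m3.png',m)
```

```text
wrist start_top call [([0.484, 0.39, 0.066], 0.81), ([0.342, 0.394, 0.07], 0.6)]
wrist start_top call [([0.486, 0.393, 0.066], 0.89), ([0.342, 0.405, 0.074], 0.76)]
wrist station call [([0.49, 0.388, 0.048], 0.69), ([0.353, 0.383, 0.046], 0.66)]
wrist station call [([0.486, 0.392, 0.002], 0.89), ([0.343, 0.406, -0.001], 0.81), ([0.486, 0.391, 0.067], 0.73)]
scene lever_top call [([0.578, 0.018, 0.103], 0.61)]
scene lever_top call [([0.572, 0.008, 0.119], 0.63)]
scene start_top call [([0.488, 0.393, 0.067], 0.73)]
scene start_top call [([0.486, 0.398, 0.068], 0.65), ([0.342, 0.41, 0.065], 0.52)]
top lever_top call [([0.57, 0.014, 0.104], 0.6)]
top lever_top call [([0.571, 0.008, 0.117], 0.65), ([0.455, -0.265, 0.006], 0.65)]
[0.48868758 0.39392391 0.220276  ] [-1.79990882e+02  6.60757768e-03 -7.15747275e+01] [-0.32776181 -0.67099218 -0.141466  ] 14.5667
```

View pics/m3.png

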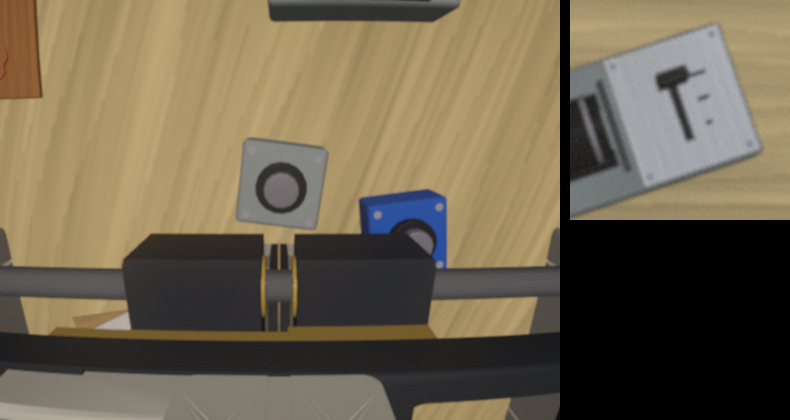

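The wrist view shows the grey station's button at (281,188), under the fingers' line at column 280, with the blue box at (410,235) aside. The top crop shows the lever at the fast mark. The TCP is within 3 mm of the button centre, so I'm descending.

play_rows:
  plan:
    - [0, 0, 2.1, 0, 0, 0]
    - [0, 0, 2.1, 0, 0, 0]
    - [0, 0, 2.1, 0, 0, 0]
    - [0, 0, 2.1, 0, 0, 0]
    - [0, 0, 2.1, 0, 0, 0]
    - [0, 0, 2.1, 0, 0, 0]
    - [0, 0, 0, 0, 0, 0]
    - [0, 0, 0, 0, 0, 0]

```text
clock: 15.23
tool_pos: [0.4883, 0.3935, 0.0935]
orientation: [179.9, -0.1, -71.6]
force: [0.4, -0.1, 0.8]
opening: 0.0004
gripper_force: 0.0
```

play_rows:
  plan:
    - [0, 0, 0.3, 0, 0, 0]
    - [0, 0, 0.3, 0, 0, 0]
    - [0, 0, 0.3, 0, 0, 0]
    - [0, 0, 0, 0, 0, 0]

```text
clock: 15.57
tool_pos: [0.4886, 0.3942, 0.0854]
orientation: [-180.0, 0.0, -71.6]
force: [-0.9, 0.3, 0.1]
opening: 0.0006
gripper_force: 0.0
```

play_rows:
  plan:
    - [0, 0, 0.3, 0, 0, 0]
    - [0, 0, 0.3, 0, 0, 0]
    - [0, 0, 0, 0, 0, 0]

```text
clock: 15.82
tool_pos: [0.4884, 0.3938, 0.0786]
orientation: [180.0, -0.0, -71.6]
force: [0.3, 0.4, -0.8]
opening: 0.0006
gripper_force: 0.0
```

play_rows:
  plan:
    - [0, 0, 0.3, 0, 0, 0]
    - [0, 0, 0.2, 0, 0, 0]
    - [0, 0, 0, 0, 0, 0]

```text
clock: 16.07
tool_pos: [0.4884, 0.3939, 0.0736]
orientation: [180.0, -0.0, -71.6]
force: [0.2, -0.4, 0.5]
opening: 0.0004
gripper_force: 0.0
```

play_rows:
  plan:
    - [0, 0, 0.3, 0, 0, 0]
    - [0, 0, 0, 0, 0, 0]

```text
clock: 16.23
tool_pos: [0.4884, 0.3939, 0.0706]
orientation: [180.0, -0.0, -71.6]
force: [0.4, -0.1, 0.4]
opening: 0.0006
gripper_force: 0.0
```

play_rows:
  plan:
    - [0, 0, 0.3, 0, 0, 0]
    - [0, 0, 0, 0, 0, 0]

```text
clock: 16.4
tool_pos: [0.4884, 0.3939, 0.0676]
orientation: [180.0, -0.0, -71.6]
force: [0.3, 0.8, -0.2]
opening: 0.0005
gripper_force: 0.0
```

No contact yet, which fits the tips standing higher than stated. Continuing in small steps.

play_rows:
  plan:
    - [0, 0, 0.3, 0, 0, 0]
    - [0, 0, 0, 0, 0, 0]

```text
clock: 16.57
tool_pos: [0.4884, 0.3939, 0.0646]
orientation: [180.0, -0.0, -71.6]
force: [-0.1, 0.2, 0.5]
opening: 0.0005
gripper_force: 0.0
```

play_rows:
  plan:
    - [0, 0, 0.3, 0, 0, 0]
    - [0, 0, 0, 0, 0, 0]

```text
clock: 16.73
tool_pos: [0.4884, 0.3939, 0.0616]
orientation: [180.0, -0.0, -71.6]
force: [0.1, -0.4, -0.2]
opening: 0.0007
gripper_force: 0.0
```

play_rows:
  plan:
    - [0, 0, 0.3, 0, 0, 0]
    - [0, 0, 0, 0, 0, 0]

```text
clock: 16.9
tool_pos: [0.4887, 0.3942, 0.059]
orientation: [-180.0, -0.0, -71.6]
force: [-0.6, 0.1, 2.0]
opening: 0.0002
gripper_force: 1.3
```

play_rows:
  plan:
    - [0, 0, 0.2, 0, 0, 0]
    - [0, 0, 0, 0, 0, 0]

```text
clock: 17.07
tool_pos: [0.4887, 0.3942, 0.0572]
orientation: [-180.0, 0.0, -71.6]
force: [-1.4, -0.7, 3.5]
opening: 0.0004
gripper_force: 1.8
```

Contact came at about 0.0605, with the spring force rising. Pressing until it bottoms.

play_rows:
  plan:
    - [0, 0, 0.2, 0, 0, 0]
    - [0, 0, 0, 0, 0, 0]

```text
clock: 17.23
tool_pos: [0.4887, 0.3942, 0.0552]
orientation: [-180.0, 0.0, -71.6]
force: [-1.0, -0.8, 4.5]
opening: 0.0001
gripper_force: 2.4
```

play_rows:
  plan:
    - [0, 0, 0.2, 0, 0, 0]
    - [0, 0, 0, 0, 0, 0]

```text
clock: 17.4
tool_pos: [0.4888, 0.3942, 0.0549]
orientation: [-179.9, 0.0, -71.5]
force: [-3.8, -3.0, 15.2]
opening: 0.0004
gripper_force: 7.5
```

play_rows:
  plan:
    - [0, 0, 0.1, 0, 0, 0]
    - [0, 0, 0.1, 0, 0, 0]
    - [0, 0, 0, 0, 0, 0]

```text
clock: 17.65
tool_pos: [0.4889, 0.3943, 0.0547]
orientation: [-179.9, 0.0, -71.5]
force: [-9.1, -5.0, 28.4]
opening: 0.0006
gripper_force: 14.2
```

Bottomed hard at 28 N. Releasing.

play_rows:
  plan:
    - [0, 0, -1, 0, 0, 0]
    - [0, 0, -2.5, 0, 0, 0]
    - [0, 0, -3, 0, 0, 0]
    - [0, 0, -3, 0, 0, 0]
    - [0, 0, -3, 0, 0, 0]
    - [0, 0, 0, 0, 0, 0]
    - [0, 0, 0, 0, 0, 0]

```text
clock: 18.23
tool_pos: [0.4892, 0.395, 0.178]
orientation: [-179.8, 0.1, -71.6]
force: [-1.0, -0.0, -0.3]
opening: 0.0005
gripper_force: 0.0
```

Run:
```python
from h import *
snap('scene');spots('scene',['lever_top'])
snap('top');spots('top',['lever_top','bench_block','shot_jar','pliers'])
snap('wrist');spots('wrist',['start_top'])
o=get_obs();print(o['tool_pos'],o['force'],o['clock'])
```

```text
scene lever_top call []
scene lever_top call [([0.572, 0.012, 0.118], 0.47)]
top lever_top call [([0.568, 0.012, 0.11], 0.5)]
top lever_top call [([0.573, 0.009, 0.119], 0.42)]
top bench_block call [([0.452, -0.26, 0.053], 0.69)]
top bench_block call [([0.453, -0.265, 0.002], 0.69)]
top shot_jar call [([0.62, -0.249, 0.084], 0.58)]
top shot_jar call [([0.631, -0.263, -0.0], 0.64)]
top pliers call [([0.36, -0.12, 0.008], 0.87), ([0.572, 0.01, 0.11], 0.22)]
top pliers call [([0.356, -0.102, -0.002], 0.76)]
wrist start_top call [([0.486, 0.39, 0.066], 0.97), ([0.343, 0.393, 0.07], 0.72)]
wrist start_top call [([0.486, 0.395, 0.068], 0.97), ([0.344, 0.406, 0.07], 0.63)]
[0.48859946 0.3940917  0.17615379] [ 0.06327101 -0.32363186  0.36395887] 18.9833
```

```bash
python3 -c "
from plant import *
print(close_job())"
```

```text
the job is handed in; nothing more can be done
None
```

The lever is fully home in the fast notch, pushed without gripping. After that I pressed the grey station's start button to its stop and let it back up. The block, jar and pliers have not moved, and I handed the job in at about 19 s.

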